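Close three specimen containers by touch, in order

TASK

The three brown glass containers on the wooden board have white push-on caps with a grey sprung button on top, and the caps stand a little proud: with the fingertips, press each cap's button lightly down until the cap is fully home, first the tall round bottle's, then the square bottle's, then the squat wide jar's. Do not lift, tip or shove the containers, do not press them hard (they are glass), and leave everything else where it is.

Things in the scene. Friction and masses are not known exactly. Their poses are not given: they have to be found in the camera images.
- board: fixed board of pale plywood, 300 mm (x) by 500 mm (y); its top face is 18 mm above the bench, with a frame lip 12 mm wide and 4 mm higher; origin at the centre of its underside
- tall: the tall round bottle: loose, brown-glass round bottle, 40 mm in diameter, 76 mm to its shoulder, 160 g; stands on the board; origin at the centre of its underside, z up. Its flat white round cap is 33 mm in diameter and 16 mm high, with a flat grey sprung sealing button, 25 mm in diameter, standing 8 mm above its middle: press on that
- tall_top (a point): centre of the top face of the grey sprung button on the tall round bottle's cap; moves with them; 101 mm above the underside of the container when the cap is home and the button let go, 6 to 8 mm higher at the start. The button springs in by up to 6 mm at 1.5 N per mm (about 1.5 mm before the cap slides) and comes back
- tall_cap (a joint): how far the cap of the tall round bottle is pushed down, m: 0 = 8 mm proud of home, 0.008 = fully home (hard stop); starts between 0 and 0.002. It slides under about 2 N and stays where it is left
- square: the square bottle: loose, brown-glass bottle of square plan, 46 x 46 mm, 52 mm to its shoulder, 200 g; x and y along its sides; stands on the board; origin at the centre of its underside, z up. Its flat white round cap is 39 mm in diameter and 16 mm high, with a flat grey sprung sealing button, 31 mm in diameter, standing 8 mm above its middle: press on that
- square_top (a point): centre of the top face of the grey sprung button on the square bottle's cap; moves with them; 77 mm above the underside of the container when the cap is home and the button let go, 6 to 8 mm higher at the start. The button springs in by up to 6 mm at 1.5 N per mm (about 1.5 mm before the cap slides) and comes back
- square_cap (a joint): how far the cap of the square bottle is pushed down, m: 0 = 8 mm proud of home, 0.008 = fully home (hard stop); starts between 0 and 0.002. It slides under about 2 N and stays where it is left
- squat: the squat wide jar: loose, squat brown-glass jar, 68 mm in diameter, 34 mm to its shoulder, 220 g; stands on the board; origin at the centre of its underside, z up. Its flat white round cap is 60 mm in diameter and 16 mm high, with a flat grey sprung sealing button, 52 mm in diameter, standing 8 mm above its middle: press on that
- squat_top (a point): centre of the top face of the grey sprung button on the squat wide jar's cap; moves with them; 59 mm above the underside of the container when the cap is home and the button let go, 6 to 8 mm higher at the start. The button springs in by up to 6 mm at 1.5 N per mm (about 1.5 mm before the cap slides) and comes back
- squat_cap (a joint): how far the cap of the squat wide jar is pushed down, m: 0 = 8 mm proud of home, 0.008 = fully home (hard stop); starts between 0 and 0.002. It slides under about 2 N and stays where it is left
- dish: bystander: closed round clear glass dish, 64 mm in diameter, 16 mm high, on the board; origin at the centre of its underside
- slidebox: bystander: white slide box, 36 x 84 x 24 mm, on the board; origin at the centre of its underside
- vial: bystander: slim clear vial with a black stopper, 19 mm in diameter, 52 mm high, on the board; origin at the centre of its underside
- weight: bystander: small brass balance weight, 19 mm in diameter, 32 mm high, on the board; origin at the centre of its underside
- dropper: bystander: clear dropper bottle with a dark rubber bulb, 44 mm in diameter, 110 mm high, on the bench to the left; origin at the centre of its underside
- loupe: bystander: black standing loupe, 46 mm in diameter, 34 mm high, on the bench to the right; origin at the centre of its underside
- clearjar: bystander: clear jar with a black lid, 52 mm in diameter, 70 mm high, on the bench to the right; origin at the centre of its underside

How it is judged:
By the outcome, as a careful person would: the job done as asked, in the order asked, and still so for the second after the job is handed in, with the robot touching nothing.
It also fails if it takes over 42 s, if anything falls off the work surface, if the arm or the gripper's body presses on something with over 40 N, if the wrist force passes 120 N, or if a joint passes its speed limit or range.

ROBOT

A 6-joint arm with a two-finger parallel gripper is mounted at the origin on the work surface. World frame = base frame: x ahead of the robot, y to its left, z up, the work surface at z = 0. Lengths are in m, angles in rad, forces in N, time in s.
With the tool pointing down it reaches from about 0.425 to 0.95 m from the base axis. Payload 14.7 kg.
Tool frame: the origin (TCP) lies at the very end of the fingers, on their centre line; the grasp point (between the pads) lies 19 mm behind it; z points along the fingers, y is the line along which they close (so a half turn about z gives the same grasp; the last joint's range is limited). The gripper opens to 85 mm and grips with 20 to 120 N. Pads are 22 mm wide; open, the fingers measure 114 mm over their backs; the gripper's body (76 mm by 85 mm) begins 54 mm behind the grasp point. The pads swing forward as they close: fully open they stand 13 mm farther back than shut.
Start: joints at [1.271, 0.48, 1.596, -0, 1.065, -0.047], TCP at [0.163, 0.629, 0.231] pointing down, gripper open.
Joint ranges: [-2.75, 2.75], [-0.82, 2.05], [0.23, 2.67], [-1.56, 4.7], [0.09, 2.69], [-2.92, 2.92]. Speed limits (rad/s): [1.89, 1.89, 2.39, 3.01, 3.01, 3.01].

INTERFACE

Orientations are given as a unit quaternion [x, y, z, w].
In Python, from station import env gives the robot as it stands.
- The arm moves only by the tool send_rows, never from a script. Its argument "commands" is a list that holds one entry, the list of rows, each a list of 7 numbers: the opening, from 0 (shut) to 1 (fully open), then the shift along the tool's x, y, z in m, then the turn, a rotation vector about the tool's x, y, z in rad. A call has 1 to 12 rows; each row is the pose to reach, as a shift and turn from the pose commanded when the call began, along the tool's axes at that moment; what a row does not reach only later rows make up. A row lasts 1/10 s, in which the tool goes at most 50 mm and 8.59 degrees, less where a joint would pass 70% of its speed; a pose out of reach is approached as far as the arm can. A call with a gripper value outside its range is refused whole. The fingers move at their own pace and stop on an object; "squeeze" is the grip in N (left out, the last holds). Time passes only in rows, so rows that repeat a pose let the fingers close. It gives the time, the measured TCP pose, the force, the opening and the grip force at its end, in the units of the state.
- env.sense(): the state, without advancing time (a new reading comes with each control period).
- env.grab_frame(name): name is "side" or "top"; returns a dict with "color" (420x560x3 uint8, red, green, blue), "fovy" (degrees; the focal length in pixels is half the picture's height over the tangent of half this angle, whatever the lens; pixels are square), "cx", "cy" (the principal point, pixels), "world_from_camera" (4x4, takes a point from camera to world coordinates). Camera axes: x right, y down, z forward; pixel columns grow to the right and rows downward; lengths in m; the calibration is good to about 2 mm. A picture is of the moment at which its call begins. There is no depth.
- env.job_done(): hands the job in; it is judged then, once.
The state is a dict: "t": time; "q": joint angles; "qd": joint speeds; "joint_efforts": joint torques, N m; "position": TCP position; "tool_rot": TCP orientation; "ft_force": force on the tool from outside, world axes, zero at the start; "ft_torque": the same for the moment, N m; "grip_width": finger opening in m; "grasp_force": force on a finger pad.
Only numpy, scipy, OpenCV 4.12 (cv2) and the standard library are available. Lean on these libraries where they do the work, as an engineer would, in place of code of your own. Each camera call takes 0.05 s, during which the arm holds its last target. There are 200 camera calls.

## Working session

There is one attempt and no reset: what is moved stays moved. The work goes in short steps, Python scripts to look and compute and a tool call to move; the robot and the scene stay as the last step left them, time stands still between calls to the robot, and variables do not carry over. Pictures are saved under pics/ and viewed, at most 10 in all, crops included, and the job is handed in when it is done.

Besides the shell and the picture viewer there is one more tool, called after "Request:" as a command line: name --argument value ..., lists and objects as JSON in quotes. send_rows: Moves the arm, as the interface text tells. Its arguments: {"type":"object","properties":{"commands":{"type":"array"},"squeeze":{"type":"number"}},"required":["commands"]}

```bash
mkdir -p pics
python3 - <<'E'
from station import env
import cv2,numpy as np
s=env.sense();print({k:np.round(v,3) for k,v in s.items()})
for n in("top","side"):
    f=env.grab_frame(n);cv2.imwrite(f"pics/{n}0.png",f["color"][:,:,::-1]);print(n,f["fovy"],f["cx"],f["cy"],np.round(f["world_from_camera"],3))
    np.savez(f"{n}0.npz",**f)
E
```

```text
{'t': np.float64(0.0), 'q': array([ 1.271,  0.481,  1.597, -0.   ,  1.065, -0.047]), 'qd': array([ 0.   ,  0.001, -0.   , -0.003,  0.001, -0.002]), 'joint_efforts': array([-4.0000e-03, -9.5064e+01, -4.3018e+01, -0.0000e+00,  1.2000e-02,
       -0.0000e+00]), 'position': array([0.162, 0.629, 0.231]), 'tool_rot': array([ 0.126,  0.992, -0.001, -0.   ]), 'ft_force': array([-0.129,  0.187,  1.221]), 'ft_torque': array([ 0.001, -0.011, -0.07 ]), 'grasp_force': np.float64(0.0), 'grip_width': np.float64(0.085)}
top 52.60485781970712 285.064049314637 201.82521230499083 [[ 0.003 -0.987  0.163  0.296]
 [-1.    -0.005 -0.008  0.002]
 [ 0.008 -0.163 -0.987  1.268]
 [ 0.     0.     0.     1.   ]]
side 51.64545109115049 276.3577333020145 214.99519383897157 [[ 0.867 -0.334  0.369  0.088]
 [-0.498 -0.591  0.635 -0.72 ]
 [ 0.006 -0.734 -0.679  0.856]
 [ 0.     0.     0.     1.   ]]
```

View pics/top0.png

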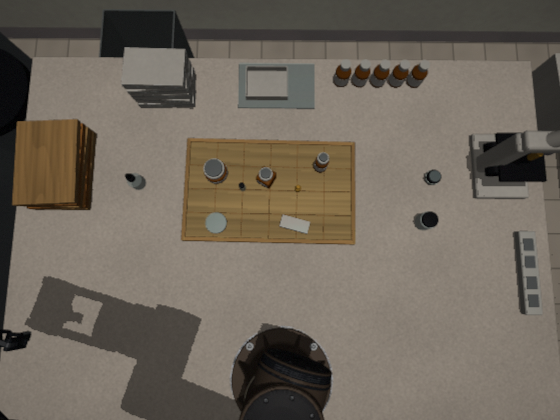

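View pics/side0.png

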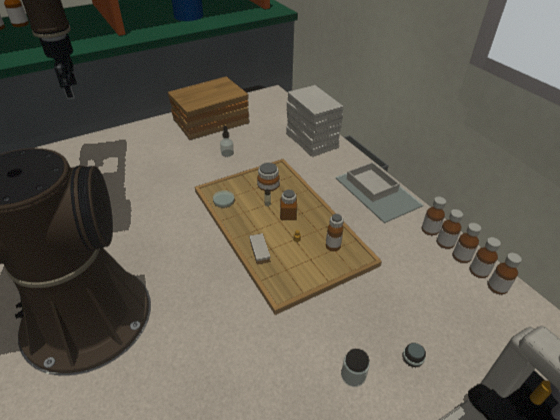

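The top view shows the squat jar near (214,170), the square bottle near (266,176) and the tall bottle near (322,160). In the side view they are near (268,172), (288,198) and (336,225). I'll zoom in on these.

Run:
```python
import cv2,numpy as np
t=cv2.imread("pics/top0.png");s=cv2.imread("pics/side0.png")
R=[(t,214,170),(t,266,174),(t,322,160),(s,268,172),(s,288,198),(s,336,226)]
c=[cv2.resize(im[y-22:y+22,x-22:x+22],(264,264),interpolation=cv2.INTER_NEAREST) for im,x,y in R]
o=np.vstack([np.hstack(c[:3]),np.hstack(c[3:])]);o=np.clip(o*1.6,0,255).astype('uint8');cv2.imwrite("pics/m0.png",o)
```

```text
(no output)
```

View pics/m0.png

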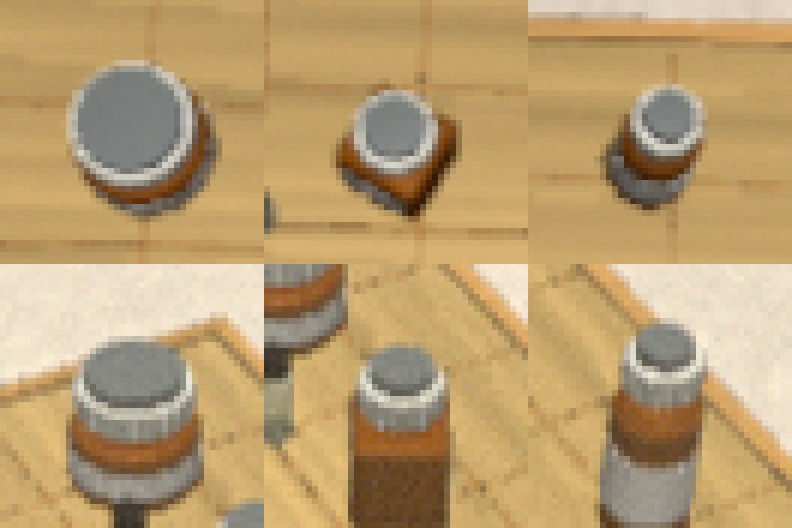

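```bash
cat > h.py <<'E'
import cv2,numpy as np
def ray(f,p):
    T=f["world_from_camera"];k=f["color"].shape[0]/2/np.tan(np.radians(float(f["fovy"]))/2)
    d=T[:3,:3]@np.array([(p[0]-f["cx"])/k,(p[1]-f["cy"])/k,1]);return T[:3,3],d/np.linalg.norm(d)
def onplane(f,p,z):
    o,d=ray(f,p);return o+d*(z-o[2])/d[2]
def tri(fs,ps):
    A=0;b=0;L=[]
    for f,p in zip(fs,ps):
        o,d=ray(f,p);M=np.eye(3)-np.outer(d,d);A=A+M;b=b+M@o;L.append((o,M))
    x=np.linalg.solve(A,b);return x,[np.linalg.norm(M@(x-o)) for o,M in L]
def button(f,seed,tol=12):
    im=f["color"].astype(int);k=np.median(im[seed[1]-1:seed[1]+2,seed[0]-1:seed[0]+2].reshape(-1,3),0)
    m=(np.abs(im-k).max(2)<tol).astype('uint8')
    n,l,s,c=cv2.connectedComponentsWithStats(m,connectivity=4)
    i=l[seed[1],seed[0]];return c[i],s[i],k
E
python3 - <<'E'
from h import *
F=[dict(np.load(f"{n}0.npz")) for n in("top","side")]
S={"tall":[(323,157),(337,218)],"square":[(266,173),(289,194)],"squat":[(214,168),(268,168)]}
for n,s in S.items():
    r=[button(f,p) for f,p in zip(F,s)]
    for q in r:print(n,q[0].round(2),q[1],q[2])
    x,e=tri(F,[q[0] for q in r]);z={"tall":.126,"square":.102,"squat":.084}[n]
    print(x.round(4),np.round(e,4),[onplane(f,q[0],z).round(4)[:2] for f,q in zip(F,r)])
E
```

```text
tall [322.91 156.89] [319 153   8   9  47] [79. 81. 80.]
tall [336.52 216.71] [332 214  10   6  42] [83. 85. 80.]
[ 0.614  -0.1121  0.1215] [0.0011 0.0011] [array([ 0.6117, -0.1111]), array([ 0.612, -0.116])]
square [265.23 172.78] [261 168  10  10  79] [81. 82. 82.]
square [288.69 192.5 ] [284 190  11   6  52] [85. 85. 80.]
[0.5729 0.0491 0.0998] [0.0012 0.0012] [array([0.5713, 0.0494]), array([0.5727, 0.0466])]
squat [212.91 167.59] [205 160  17  17 227] [78. 80. 79.]
squat [268.05 167.23] [260 163  17   9 122] [85. 86. 81.]
[0.5922 0.2    0.0806] [0.0014 0.0014] [array([0.59  , 0.1999]), array([0.5914, 0.1957])]
```

```bash
cat >> h.py <<'E'
from station import env
from scipy.spatial.transform import Rotation as R
def shift(p):
    s=env.sense();print("t",round(float(s["t"]),2),"pos",s["position"].round(4),"f",s["ft_force"].round(2),"rot",s["tool_rot"].round(3),"shift",R.from_quat(s["tool_rot"]).inv().apply(np.array(p)-s["position"]).round(4))
E
python3 -c "
from h import *
shift([.612,-.1135,.17])"
```

```text
t 0.1 pos [0.1624 0.629  0.2307] f [ 0.33 -0.53  1.31] rot [ 0.126  0.992 -0.001 -0.   ] shift [-0.621  -0.6064  0.0613]
```

Request:
send_rows --commands '[[[0, -0.621, -0.606, 0, 0, 0, 0], [0, -0.621, -0.606, 0, 0, 0, 0], [0, -0.621, -0.606, 0, 0, 0, 0], [0, -0.621, -0.606, 0, 0, 0, 0], [0, -0.621, -0.606, 0, 0, 0, 0], [0, -0.621, -0.606, 0, 0, 0, 0], [0, -0.621, -0.606, 0, 0, 0, 0], [0, -0.621, -0.606, 0, 0, 0, 0], [0, -0.621, -0.606, 0, 0, 0, 0], [0, -0.621, -0.606, 0, 0, 0, 0], [0, -0.621, -0.606, 0, 0, 0, 0], [0, -0.621, -0.606, 0, 0, 0, 0]]]'

```text
t: 1.3
position: [0.4741, 0.1142, 0.2313]
tool_rot: [0.126, 0.992, 0.0, 0.0]
ft_force: [1.0, 1.2, 0.6]
grip_width: 0.0001
grasp_force: 0.0
```

```bash
python3 -c "
from h import *
shift([.612,-.1135,.15])"
```

```text
t 1.3 pos [0.4741 0.1142 0.2313] f [0.95 1.2  0.56] rot [0.126 0.992 0.    0.   ] shift [-0.1905 -0.186   0.0813]
```

Request:
send_rows --commands '[[[0, -0.19, -0.186, 0.03, 0, 0, 0], [0, -0.19, -0.186, 0.03, 0, 0, 0], [0, -0.19, -0.186, 0.03, 0, 0, 0], [0, -0.19, -0.186, 0.03, 0, 0, 0], [0, -0.19, -0.186, 0.03, 0, 0, 0], [0, -0.19, -0.186, 0.03, 0, 0, 0], [0, -0.19, -0.186, 0.075, 0, 0, 0], [0, -0.19, -0.186, 0.075, 0, 0, 0], [0, -0.19, -0.186, 0.075, 0, 0, 0], [0, -0.19, -0.186, 0.075, 0, 0, 0]]]'

```text
t: 2.3
position: [0.6114, -0.1109, 0.1579]
tool_rot: [0.126, 0.992, -0.0, 0.001]
ft_force: [0.7, 0.1, 0.4]
grip_width: 0.0004
grasp_force: 0.0
```

```bash
python3 -c "
from h import *
shift([.612,-.1135,.13])
c=[]
for n,(x,y) in (('top',(322,160)),('side',(336,216))):
    f=env.grab_frame(n);np.savez(n+'1.npz',**f);im=f['color'][:,:,::-1]
    c.append(cv2.resize(im[y-30:y+30,x-30:x+30],(390,390),interpolation=cv2.INTER_NEAREST))
    T=f['world_from_camera'];p=env.sense()['position'];q=T[:3,:3].T@(p-T[:3,3]);k=210/np.tan(np.radians(f['fovy'])/2);print(n,q[:2]/q[2]*k+[f['cx'],f['cy']])
cv2.imwrite('pics/m1.png',np.clip(np.hstack(c)*1.6,0,255).astype('uint8'))
shift([.612,-.1135,.13])
"
```

```text
t 2.3 pos [ 0.6114 -0.1109  0.1579] f [0.7  0.11 0.44] rot [ 0.126  0.992 -0.     0.001] shift [-0.0012 -0.0024  0.0279]
top [323.98330252 153.72019861]
side [336.52913995 205.84888544]
t 2.4 pos [ 0.6117 -0.111   0.1581] f [ 0.16 -0.21  0.2 ] rot [ 0.126  0.992 -0.     0.001] shift [-0.0009 -0.0024  0.0281]
```

View pics/m1.png

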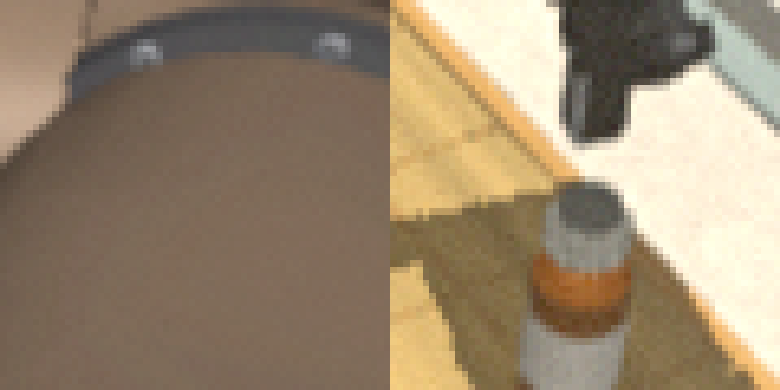

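The fingertip in the side view is at about (337.8,207.5), against a predicted (336.5,205.8). That agrees with the top view's y, so the TCP sits over the button to within about 2 mm. I'll press the tall bottle in steps.

Request:
send_rows --commands '[[[0, 0.001, 0, 0.014, 0, 0, 0], [0, 0.001, 0, 0.026, 0, 0, 0], [0, 0.001, 0, 0.029, 0, 0, 0], [0, 0.001, 0, 0.03, 0, 0, 0], [0, 0.001, 0, 0.031, 0, 0, 0], [0, 0.001, 0, 0.032, 0, 0, 0], [0, 0.001, 0, 0.033, 0, 0, 0], [0, 0.001, 0, 0.034, 0, 0, 0], [0, 0.001, 0, 0.035, 0, 0, 0], [0, 0.001, 0, 0.036, 0, 0, 0], [0, 0.001, 0, 0.037, 0, 0, 0], [0, 0.001, 0, 0.037, 0, 0, 0]]]'

```text
t: 3.6
position: [0.61, -0.1112, 0.1192]
tool_rot: [0.126, 0.992, -0.0, 0.0]
ft_force: [0.5, 0.6, 2.3]
grip_width: -0.0003
grasp_force: 0.8
```

Request:
send_rows --commands '[[[0, 0, 0, 0.001, 0, 0, 0], [0, 0, 0, 0.002, 0, 0, 0], [0, 0, 0, 0.003, 0, 0, 0], [0, 0, 0, 0.003, 0, 0, 0], [0, 0, 0, 0.003, 0, 0, 0]]]'

```text
t: 4.1
position: [0.6101, -0.1112, 0.1164]
tool_rot: [0.126, 0.992, -0.0, 0.0]
ft_force: [-0.2, 0.1, 3.4]
grip_width: -0.0
grasp_force: 1.9
```

Request:
send_rows --commands '[[[0, 0, 0, 0.0007, 0, 0, 0], [0, 0, 0, 0.0013, 0, 0, 0], [0, 0, 0, 0.0013, 0, 0, 0], [0, 0, 0, 0.0013, 0, 0, 0]]]'

```text
t: 4.5
position: [0.6101, -0.1112, 0.1151]
tool_rot: [0.126, 0.992, -0.0, 0.0]
ft_force: [-0.8, -0.7, 5.3]
grip_width: 0.0001
grasp_force: 2.9
```

```bash
python3 -c "
from h import *
for i in range(4):
    env.grab_frame('side');s=env.sense();print(s['position'],s['ft_force'].round(2))"
```

```text
[ 0.61008947 -0.11118721  0.11512232] [-0.09  0.08  5.72]
[ 0.61011946 -0.11116191  0.11513788] [-0.11  0.29  7.17]
[ 0.61009253 -0.11117165  0.11512932] [-1.23 -0.22  5.35]
[ 0.61010315 -0.11119684  0.11513064] [0.47 1.04 5.98]
```

The tall cap is home: about 5.9 N at z = 0.1151 matches (0.119 − z) × 1.5 N/mm. Next is the square bottle.

Request:
send_rows --commands '[[[0, 0, 0, -0.006, 0, 0, 0], [0, 0, 0, -0.02, 0, 0, 0], [0, 0, 0, -0.045, 0, 0, 0], [0, 0, 0, -0.045, 0, 0, 0], [0, 0.0785, 0.1457, -0.045, 0, 0, 0], [0, 0.0785, 0.1457, -0.045, 0, 0, 0], [0, 0.0785, 0.1457, -0.045, 0, 0, 0], [0, 0.0785, 0.1457, -0.045, 0, 0, 0], [0, 0.0785, 0.1457, -0.045, 0, 0, 0], [0, 0.0785, 0.1457, -0.025, 0, 0, 0], [0, 0.0785, 0.1457, -0.025, 0, 0, 0], [0, 0.0785, 0.1457, -0.025, 0, 0, 0]]]'

```text
t: 5.9
position: [0.5705, 0.0486, 0.1401]
tool_rot: [0.126, 0.992, -0.0, -0.0]
ft_force: [-0.3, 0.5, 0.4]
grip_width: 0.0004
grasp_force: 0.0
```

```bash
python3 -c "
from h import *
shift([.5705,.0495,.105])
c=[];P=env.sense()['position']
f=env.grab_frame('side');np.savez('side2.npz',**f);im=f['color'][:,:,::-1]
for (x,y) in ((336,222),(288,188)): c.append(cv2.resize(im[y-30:y+30,x-30:x+30],(390,390),interpolation=cv2.INTER_NEAREST))
T=f['world_from_camera'];q=T[:3,:3].T@(P-T[:3,3]);k=210/np.tan(np.radians(f['fovy'])/2);print(q[:2]/q[2]*k+[f['cx'],f['cy']])
cv2.imwrite('pics/m2.png',np.clip(np.hstack(c)*1.6,0,255).astype('uint8'))
"
```

```text
t 5.9 pos [0.5705 0.0486 0.1401] f [-0.28  0.48  0.35] rot [ 0.126  0.992 -0.    -0.   ] shift [0.0001 0.0009 0.0351]
[287.93096049 181.30666234]
```

View pics/m2.png

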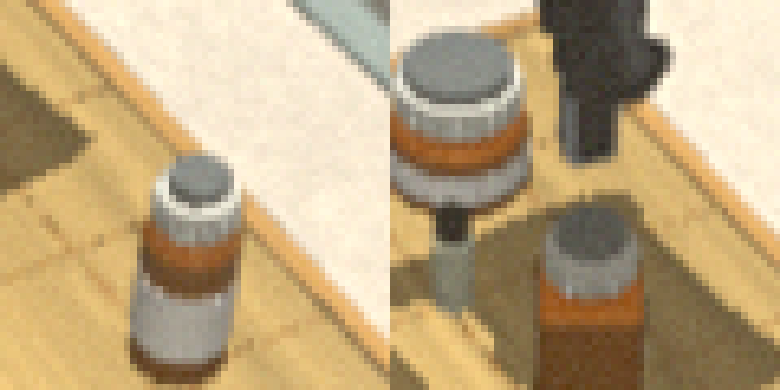

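The left crop shows the tall bottle still upright with its button sprung back. In the right crop the fingertip (column about 588) is over the square bottle's button (column about 593), roughly 2 mm off, which is fine. Now I'll press the square one.

Request:
send_rows --commands '[[[0, 0, 0.0005, 0.016, 0, 0, 0], [0, 0, 0.0005, 0.03, 0, 0, 0], [0, 0, 0.0005, 0.035, 0, 0, 0], [0, 0, 0.0005, 0.036, 0, 0, 0], [0, 0, 0.0005, 0.037, 0, 0, 0], [0, 0, 0.0005, 0.038, 0, 0, 0], [0, 0, 0.0005, 0.039, 0, 0, 0], [0, 0, 0.0005, 0.04, 0, 0, 0], [0, 0, 0.0005, 0.041, 0, 0, 0], [0, 0, 0.0005, 0.042, 0, 0, 0], [0, 0, 0.0005, 0.043, 0, 0, 0], [0, 0, 0.0005, 0.044, 0, 0, 0]]]'

```text
t: 7.15
position: [0.5707, 0.0501, 0.096]
tool_rot: [0.126, 0.992, 0.0, 0.0]
ft_force: [1.6, -0.9, 1.0]
grip_width: -0.0001
grasp_force: 0.9
```

Request:
send_rows --commands '[[[0, 0, 0, 0.001, 0, 0, 0], [0, 0, 0, 0.002, 0, 0, 0], [0, 0, 0, 0.003, 0, 0, 0], [0, 0, 0, 0.0035, 0, 0, 0], [0, 0, 0, 0.0035, 0, 0, 0]]]'

```text
t: 7.65
position: [0.5707, 0.0501, 0.0925]
tool_rot: [0.126, 0.992, 0.0, 0.0]
ft_force: [0.9, 0.7, 4.2]
grip_width: -0.0002
grasp_force: 1.8
```

Request:
send_rows --commands '[[[0, 0, 0, 0.0007, 0, 0, 0], [0, 0, 0, 0.0014, 0, 0, 0], [0, 0, 0, 0.0014, 0, 0, 0], [0, 0, 0, 0.0014, 0, 0, 0]]]'

```text
t: 8.05
position: [0.5708, 0.05, 0.0912]
tool_rot: [0.126, 0.992, 0.0, 0.0]
ft_force: [2.3, 0.3, 4.9]
grip_width: 0.0001
grasp_force: 2.8
```

```bash
python3 -c "
from h import *
for i in range(5):
    env.grab_frame('side');s=env.sense();print(s['position'],s['ft_force'].round(2))
shift([.5895,.20,.0911])"
```

```text
[0.57079069 0.05002844 0.09125486] [1.17 0.53 6.28]
[0.57077207 0.05003708 0.09124589] [ 2.73 -0.26  5.08]
[0.57074888 0.05002955 0.09122466] [1.09 0.22 5.35]
[0.57075652 0.05004482 0.09125477] [1.88 0.37 5.94]
[0.57076682 0.05003506 0.09125285] [ 1.89 -0.22  5.34]
t 8.3 pos [0.5708 0.05   0.0913] f [ 1.89 -0.22  5.34] rot [0.126 0.992 0.    0.   ] shift [0.0194 0.1499 0.0002]
```

The square cap is home too: about 5.6 N against 5.6 N expected. On to the squat jar.

Request:
send_rows --commands '[[[0, 0, 0, -0.006, 0, 0, 0], [0, 0, 0, -0.02, 0, 0, 0], [0, 0, 0, -0.045, 0, 0, 0], [0, 0, 0, -0.045, 0, 0, 0], [0, 0.0195, 0.15, -0.045, 0, 0, 0], [0, 0.0195, 0.15, -0.045, 0, 0, 0], [0, 0.0195, 0.15, -0.045, 0, 0, 0], [0, 0.0195, 0.15, -0.045, 0, 0, 0], [0, 0.0195, 0.15, -0.045, 0, 0, 0], [0, 0.0195, 0.15, -0.025, 0, 0, 0], [0, 0.0195, 0.15, -0.025, 0, 0, 0], [0, 0.0195, 0.15, -0.025, 0, 0, 0]]]'

```text
t: 9.5
position: [0.5888, 0.199, 0.1162]
tool_rot: [0.127, 0.992, -0.0, -0.001]
ft_force: [0.5, -0.3, -0.1]
grip_width: -0.0003
grasp_force: 0.0
```

```bash
python3 -c "
from h import *
shift([.5895,.20,.085])
f=env.grab_frame('side');im=f['color'][:,:,::-1]
c=[cv2.resize(im[y-30:y+30,x-30:x+30],(390,390),interpolation=cv2.INTER_NEAREST) for (x,y) in ((288,198),(268,162))]
cv2.imwrite('pics/m3.png',np.clip(np.hstack(c)*1.6,0,255).astype('uint8'))
"
```

```text
t 9.5 pos [0.5888 0.199  0.1162] f [ 0.46 -0.26 -0.12] rot [ 0.127  0.992 -0.    -0.001] shift [-0.0005  0.0012  0.0312]
```

View pics/m3.png

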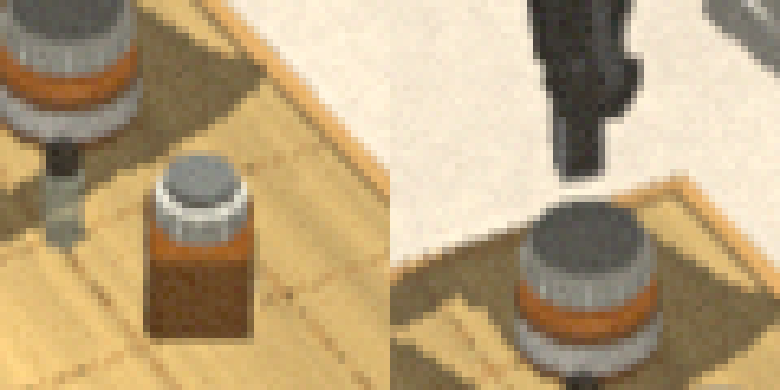

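The square bottle stands upright where it was, with its button back up. The tip (column about 580) is over the squat button (column about 588), 3 mm off on a 52 mm button. Now I'll press it.

Request:
send_rows --commands '[[[0, -0.0015, 0, 0.015, 0, 0, 0], [0, -0.0015, 0, 0.027, 0, 0, 0], [0, -0.0015, 0, 0.03, 0, 0, 0], [0, -0.0015, 0, 0.031, 0, 0, 0], [0, -0.0015, 0, 0.032, 0, 0, 0], [0, -0.0015, 0, 0.033, 0, 0, 0], [0, -0.0015, 0, 0.034, 0, 0, 0], [0, -0.0015, 0, 0.035, 0, 0, 0], [0, -0.0015, 0, 0.036, 0, 0, 0], [0, -0.0015, 0, 0.037, 0, 0, 0], [0, -0.0015, 0, 0.038, 0, 0, 0], [0, -0.0015, 0, 0.038, 0, 0, 0]]]'

```text
t: 10.75
position: [0.5907, 0.1998, 0.078]
tool_rot: [0.126, 0.992, 0.0, 0.0]
ft_force: [0.1, 0.4, 1.4]
grip_width: -0.0
grasp_force: 0.8
```

Request:
send_rows --commands '[[[0, 0, 0, 0.001, 0, 0, 0], [0, 0, 0, 0.002, 0, 0, 0], [0, 0, 0, 0.003, 0, 0, 0], [0, 0, 0, 0.0035, 0, 0, 0], [0, 0, 0, 0.0035, 0, 0, 0]]]'

```text
t: 11.25
position: [0.5907, 0.1998, 0.0746]
tool_rot: [0.126, 0.992, 0.0, 0.0]
ft_force: [0.2, 0.8, 3.7]
grip_width: -0.0
grasp_force: 1.8
```

Request:
send_rows --commands '[[[0, 0, 0, 0.0007, 0, 0, 0], [0, 0, 0, 0.0014, 0, 0, 0], [0, 0, 0, 0.0014, 0, 0, 0], [0, 0, 0, 0.0014, 0, 0, 0]]]'

```text
t: 11.65
position: [0.5908, 0.1998, 0.0733]
tool_rot: [0.126, 0.992, 0.0, 0.0]
ft_force: [0.2, 1.0, 4.2]
grip_width: -0.0003
grasp_force: 2.8
```

```bash
python3 -c "
from h import *
for i in range(5):
    env.grab_frame('side');s=env.sense();print(s['position'],s['ft_force'].round(2))"
```

```text
[0.59073272 0.19979873 0.07330291] [1.25 0.84 5.63]
[0.59075594 0.19981809 0.07334485] [-0.82  0.67  5.74]
[0.59075774 0.19981898 0.07334059] [-0.08  0.46  5.55]
[0.59074574 0.19982383 0.07333312] [-0.04  0.41  5.64]
[0.59073139 0.19980032 0.07329221] [-0.05  0.48  5.43]
```

The squat cap is home as well: about 5.6 N against 5.5 N expected. I'll retract and go back toward the left, clear of the view.

Request:
send_rows --commands '[[[0, 0, 0, -0.006, 0, 0, 0], [0, 0, 0, -0.02, 0, 0, 0], [0, 0, 0, -0.16, 0, 0, 0], [0, 0, 0, -0.16, 0, 0, 0], [0, 0, 0, -0.16, 0, 0, 0], [0, 0, 0, -0.16, 0, 0, 0], [0, 0.2, 0.25, -0.16, 0, 0, 0], [0, 0.2, 0.25, -0.16, 0, 0, 0], [0, 0.2, 0.25, -0.16, 0, 0, 0], [0, 0.2, 0.25, -0.16, 0, 0, 0], [0, 0.2, 0.25, -0.16, 0, 0, 0], [0, 0.2, 0.25, -0.16, 0, 0, 0]]]'

```text
t: 13.1
position: [0.4664, 0.4749, 0.234]
tool_rot: [0.126, 0.992, -0.0, 0.0]
ft_force: [1.9, -1.0, 0.8]
grip_width: -0.0001
grasp_force: 0.0
```

Request:
send_rows --commands '[[[0, 0.1, 0.1, 0, 0, 0, 0], [0, 0.1, 0.1, 0, 0, 0, 0], [0, 0.1, 0.1, 0, 0, 0, 0], [0, 0.1, 0.1, 0, 0, 0, 0], [0, 0.1, 0.1, 0, 0, 0, 0]]]'

```text
t: 13.6
position: [0.3949, 0.5957, 0.2333]
tool_rot: [0.125, 0.992, -0.0, -0.0]
ft_force: [-0.3, 0.7, 0.0]
grip_width: 0.0002
grasp_force: 0.0
```

Run:
```python
from h import *
shift([.3,.5,.23])
F=[env.grab_frame(n) for n in("top","side")];G=[dict(np.load(f"{n}0.npz")) for n in("top","side")]
S={"tall":[(323,157),(337,220)],"square":[(266,173),(289,196)],"squat":[(214,168),(268,170)]}
for n,s in S.items():
    for f,g,p in zip(F,G,s): a=button(f,p,14);b=button(g,p,14);print(n,a[0].round(2),a[1][4],b[0].round(2),b[1][4])
o=np.hstack([cv2.resize(f["color"][y:y+120,x:x+180,::-1],(390,260)) for f,(x,y) in zip(F,((180,130),(195,150)))])
cv2.imwrite("pics/m4.png",np.clip(o*1.6,0,255).astype('uint8'))
```

```text
t 13.6 pos [0.3949 0.5957 0.2333] f [-0.32  0.7   0.02] rot [ 0.125  0.992 -0.    -0.   ] shift [ 0.0682 -0.1162  0.0034]
tall [322.56 157.38] 52 [322.94 156.98] 48
tall [336.14 218.38] 42 [337.62 219.56] 16
square [265.27 173.27] 74 [265.21 172.9 ] 81
square [288.34 194.61] 56 [288.46 195.25] 24
squat [213.42 168.11] 224 [212.97 167.62] 229
squat [267.98 169.08] 125 [268.1  167.28] 125
```

View pics/m4.png

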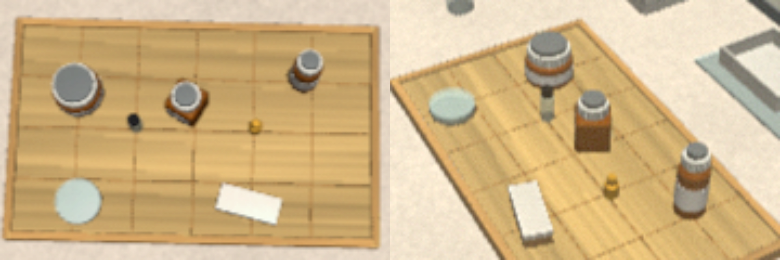

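All three containers are upright and in place. In the side view the button centres are about 2 px lower than at the start (216.7→218.4, 192.5→194.6, 167.2→169.1). That fits the caps being home. I'll hand the job in.

```bash
python3 -c "
from station import env
print(env.job_done())"
```

```text
the job is handed in; nothing more can be done
None
```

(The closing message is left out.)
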